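Close and lock the mixer mill

TASK

Close the sample mill's lid and lock it: lower the hinged lid gently until it is fully shut, then pull up the black knob of the spring plunger on the square lock tube, slide the tube one hole along so that its end covers the lid's front tab, and let the pin drop fully into that next hole. Finish while still holding the knob, without letting go, with the pin fully home; leave the bottle, the paper roll and the spare jar where they stand.

Things in the scene. Friction and masses are not known exactly. Their poses are not given: they have to be found in the camera images.
- mill: bench sample mill, fixed to the bench: low brushed-steel housing 270 x 270 mm with its flat deck 100 mm above the bench and a sunk chamber under the lid. Origin: centre of its underside, on the bench. Its x axis points from the front (lock, display) to the rear (hinge), its y axis along the front to the left, z up; it is turned up to 0.3 rad about z
- lid (a joint): opening angle of the lid (rad): 0 is fully shut, flat on the deck; starts open at 0.95 to 1.35; 1.5 is the stop. Flat grey steel cover 180 mm (hinge to front edge) x 220 mm (along the mill's y) x 10 mm, about 0.4 kg; a friction hinge (0.65 N m) keeps it where it is left, so bring it down all the way; 3 to 6 N near its free edge moves it
- lid_hinge (a point): middle of the lid's hinge axis, which runs along the mill's y: 120 mm behind the mill's origin, 100 mm above the bench. The lid's underside lies in the plane through this axis; shut, the lid reaches from here 180 mm towards the mill's front
- lid_edge (a point): point on the lid's outer (upper) face, mid-width, 5 mm in from its free front edge: 175 mm from the hinge axis along the lid, 10 mm above its underside; 110 mm above the bench when shut. A tab 20 mm wide and 6 mm thick stands 52 mm out of the free edge, its centreline 28 mm to the mill's +y side of the middle
- lid_handle (a point): middle of the lid's handle, a black round bar 12 mm thick and 102 mm long parallel to the hinge, on two posts at its ends, bar centre 34 mm above the lid's underside and 135 mm from the hinge axis. The outer face is plain and free to push on either side of the handle, more than 60 mm from mid-width
- lock_tube (a joint): travel of the lock tube along the mill's +y (m): 0 in the hole where it starts (open), 0.030 in the next hole (locked); stops at -0.004 and 0.038. A grey 26 mm square metal tube, 102 mm long, on the deck 100 mm in front of the mill's origin. It slides (friction about 1.5 N) on a fixed inner tube with 10 mm holes every 30 mm in its top face. While the pin is home it has only 1 mm of play either way
- plunger (a joint): lift of the spring plunger (m): 0 with the pin fully home in a hole, 0.012 pulled right up. The 8 mm round-nosed pin goes 8 mm deep: it is clear of the hole from 0.008 up, and with the pin riding on the tube between holes the knob stands 8 mm high. Its spring pushes down with 4 N when home and 7 N when pulled right up.
- knob (a point): middle of the plunger's black knob, an upright cylinder 26 mm in diameter and 23 mm tall on top of the lock tube, 25 mm from the tube's -y end and at the start 63 mm to the -y side of the mill's middle; with the pin home its middle is 163 mm and its underside 151.5 mm above the bench. Under it is a 20 mm boss, and the tube's top is 27 mm below the knob's middle. It moves with tube and plunger
- tube_nose (a point): centre of the lock tube's +y end, 77 mm along +y from the plunger axis and 123 mm above the bench; it must pass over the shut lid's tab. The tube's underside is 110 mm and its top 136 mm above the bench. A clamp block stands at its -y end; two posts and a black switch box, up to 140 mm above the bench, at its +y end
- bottle: amber reagent bottle with black cap, 60 mm in diameter, 150 mm tall, standing to the mill's +y side; origin at the centre of its underside; a bystander
- roll: white paper roll standing on end, 100 mm in diameter, 100 mm tall, to the mill's -y side; origin at the centre of its underside; a bystander
- jar: spare steel grinding jar, 42 mm in diameter, 50 mm tall, near the mill's front +y corner; origin at the centre of its underside; a bystander

How it is judged:
On the way, in this order (a step that is already met when the one before it is completed fails the run):
1. the lid is fully shut (value of joint lid below 0.02 rad and value of joint lock_tube below 0.003 m), for 0.2 s.
2. with the lid shut, the plunger is pulled up out of its first hole (value of joint lid below 0.02 rad and value of joint plunger above 0.007 m and value of joint lock_tube below 0.015 m), for 0.04 s.
3. the tube is at the next hole with the pin dropped in (value of joint lid below 0.02 rad and value of joint lock_tube between 0.0275 and 0.0325 m and value of joint plunger below 0.002 m), for 0.2 s.
At the end, for the whole second after the job is handed in: Lid shut to within 0.02 rad, lock tube at the next hole (30 mm of travel within 2.5 mm), plunger pin home to within 2 mm, and the fingers still holding the knob, gripping it or pressing it down, with at least 2 N (all of step 3 and contact force between the fingers and plunger above 2 N); the arm keeps its last pose, push and grip.
It fails at once if the amber bottle is moved more than 20 mm or tipped (distance of bottle from where it was at the start of the episode above 0.02 m or angle between bottle's own z axis and vertical above 0.3 rad).
It fails at once if the paper roll is moved more than 20 mm or tipped (distance of roll from where it was at the start of the episode above 0.02 m or angle between roll's own z axis and vertical above 0.3 rad).
It fails at once if the spare jar is moved more than 20 mm or tipped (distance of jar from where it was at the start of the episode above 0.02 m or angle between jar's own z axis and vertical above 0.3 rad).
It fails at once if the lid is slammed (it swings shut faster than 2.5 rad/s) (velocity of joint lid below -2.5 rad/s).
It also fails if it takes over 56 s, if anything falls off the work surface, if the arm or the gripper's body presses on something with over 40 N, if the wrist force passes 120 N, or if a joint passes its speed limit or range.

ROBOT

A 6-joint arm with a two-finger parallel gripper is mounted at the origin on the work surface. World frame = base frame: x ahead of the robot, y to its left, z up, the work surface at z = 0. Lengths are in m, angles in rad, forces in N, time in s.
With the tool pointing down it reaches from about 0.225 to 0.725 m from the base axis. Payload 3.1 kg.
Tool frame: the origin (TCP) lies at the very end of the fingers, on their centre line; the grasp point (between the pads) lies 19 mm behind it; z points along the fingers, y is the line along which they close (so a half turn about z gives the same grasp; the last joint's range is limited). The gripper opens to 85 mm and grips with 20 to 120 N. Pads are 22 mm wide; open, the fingers measure 114 mm over their backs; the gripper's body (76 mm by 85 mm) begins 54 mm behind the grasp point. The pads swing forward as they close: fully open they stand 13 mm farther back than shut.
Start: joints at [-1.395, 0.048, 0.099, 1.622, 0, 1.443], TCP at [0.157, -0.501, 0.231] pointing down, gripper open.
Joint ranges: [-2.91, 2.91], [-0.99, 1.94], [-1.21, 1.42], [-2.12, 2.29], [-1.49, 1.47], [-3.14, 3.14]. Speed limits (rad/s): [2.79, 2.79, 3.14, 3.14, 3.14, 3.14].

INTERFACE

Orientations are given as a unit quaternion [w, x, y, z].
In Python, from plant import manip gives the robot as it stands. The module is installed in compiled form; this text tells all that it offers.
- The arm moves only by the tool send_rows, never from a script. Its argument "plan" is a list of rows, each a list of 7 numbers: the turn, a rotation vector about the tool's x, y, z in degrees, then the shift along the tool's x, y, z in cm, then the opening, from 0 (shut) to 1 (fully open). A call has 1 to 12 rows; each row shifts and turns the commanded pose from where the row before left it, along the tool's axes as they then stand; what a row does not reach is not made up. A row lasts 1/10 s, in which the tool goes at most 50 mm and 8.59 degrees, less where a joint would pass 70% of its speed; a pose out of reach is approached as far as the arm can. A call is refused whole if a number of a shift passes 5 or a number of a turn 8.59, either way. A call with a gripper value outside its range is refused whole. The fingers move at their own pace and stop on an object; the grip force is fixed at half the most. Time passes only in rows, so rows that do not move let the fingers close. It gives the time, the measured TCP pose, the force, the opening and the grip force at its end, in the units of the state.
- manip.get_state(): the state, without advancing time (a new reading comes with each control period).
- manip.capture(name): name is "side" or "top"; returns the picture (384x512x3 uint8, blue, green, red); there is no depth.
- manip.get_calibration(name): a dict with "fov_y" (degrees; the focal length in pixels is half the picture's height over the tangent of half this angle, whatever the lens; pixels are square), "cx", "cy" (the principal point, pixels), "dist" ([k1, k2, p1, p2, k3] as OpenCV has them; the pictures are not rectified), "view" (4x4, takes a point from world to camera coordinates). Camera axes: x right, y down, z forward; pixel columns grow to the right and rows downward; lengths in m; the calibration is good to about 2 mm. A picture is of the moment at which its call begins. get_calibration takes no time and is no camera call.
- manip.job_done(): hands the job in; it is judged then, once.
The state is a dict: "t": time; "joint_pos": joint angles; "qd": joint speeds; "joint_efforts": joint torques, N m; "tool_pos": TCP position; "ee_rot": TCP orientation; "wrist_force": force on the tool from outside, world axes, zero at the start; "torque": the same for the moment, N m; "finger_gap": finger opening in m; "grasp_force": force on a finger pad.
Only numpy, scipy, OpenCV 4.12 (cv2) and the standard library are available. Lean on these libraries where they do the work, as an engineer would, in place of code of your own. Each camera call takes 0.05 s, during which the arm holds its last target. There are 200 camera calls.

## Working session

There is one attempt and no reset: what is moved stays moved. The work goes in short steps, Python scripts to look and compute and a tool call to move; the robot and the scene stay as the last step left them, time stands still between calls to the robot, and variables do not carry over. Pictures are saved under pics/ and viewed, at most 10 in all, crops included, and the job is handed in when it is done.

Besides the shell and the picture viewer there is one more tool, called after "Emit:" as name(argument=value, ...), one argument or row to a line, values as JSON. send_rows: Moves the arm, as the interface text tells. Its arguments: {"type":"object","properties":{"plan":{"type":"array"}},"required":["plan"]}

```bash
mkdir -p pics; python3 - <<'E'
from plant import manip
import cv2
for n in("side","top"):
    cv2.imwrite(f"pics/{n}0.png",manip.capture(n)); c=manip.get_calibration(n); print(n,c)
s=manip.get_state(); print(s)
E
```

```text
side {'fov_y': 43.01657046451979, 'cx': 251.03831438007103, 'cy': 193.8785146745291, 'dist': array([-0.07940514,  0.        ,  0.        ,  0.        ,  0.        ]), 'view': array([[-0.74426846, -0.66787933,  0.00129124,  0.41501226],
       [-0.45379224,  0.50427459, -0.73469704,  0.34827522],
       [ 0.49003783, -0.54739779, -0.67839413,  0.9973704 ],
       [ 0.        ,  0.        ,  0.        ,  1.        ]])}
top {'fov_y': 42.292260436473185, 'cx': 257.7862933648435, 'cy': 191.63100421642585, 'dist': array([-0.17597612,  0.        ,  0.        ,  0.        ,  0.        ]), 'view': array([[ 7.11009362e-03, -9.99974409e-01, -7.91860144e-04,
         2.70366872e-02],
       [-9.99242434e-01, -7.07458467e-03, -3.82689079e-02,
         5.53533097e-01],
       [ 3.82623265e-02,  1.06335577e-03, -9.99267163e-01,
         1.23824768e+00],
       [ 0.00000000e+00,  0.00000000e+00,  0.00000000e+00,
         1.00000000e+00]])}
{'t': 0.1, 'joint_pos': array([-1.39477532e+00,  4.86704066e-02,  9.77630719e-02,  1.62198639e+00,
       -2.21916930e-05,  1.44297282e+00]), 'qd': array([-0.00051412,  0.00027834,  0.00374152,  0.00043272,  0.00033592,
        0.00072099]), 'joint_efforts': array([ 2.71184952e-03, -3.39851224e+01,  3.20935714e+01,  1.58202311e-02,
       -1.22719207e-04,  6.75889851e-06]), 'tool_pos': array([ 0.15694887, -0.50042261,  0.23024176]), 'ee_rot': array([-1.04812605e-03,  9.88481447e-01,  1.51338458e-01, -3.63624799e-05]), 'wrist_force': array([-0.09291378,  0.6400655 , -0.70878192]), 'torque': array([-0.00264011,  0.02958319, -0.02044255]), 'grasp_force': 0.0, 'finger_gap': 0.08545795315232943}
```

View pics/side0.png

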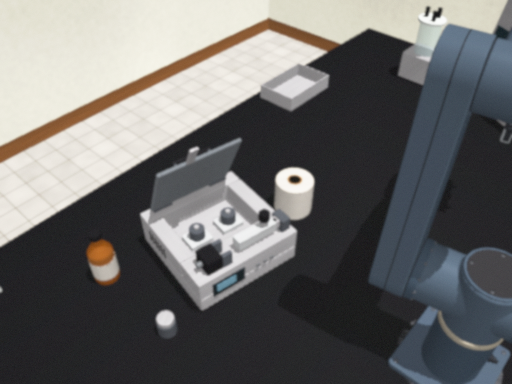

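View pics/top0.png

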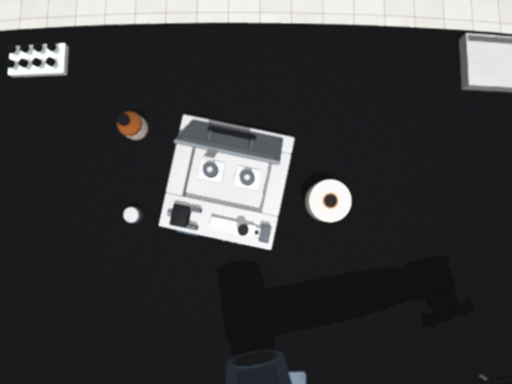

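The side view shows the mill with its lid open, the knob near (265,215) and the bottle, roll and jar clear of it. In the top view the deck corners are near (182,115), (294,136), (271,249) and (160,227), the knob is near (243,229), and the lid edge runs along (178,135)–(280,160).

```bash
cat > h.py <<'E'
import numpy as np, cv2
from plant import manip
def cal(n):
    c=manip.get_calibration(n); f=192/np.tan(np.radians(c["fov_y"]/2))
    return np.array([[f,0,c["cx"]],[0,f,c["cy"]],[0,0,1]]),c["dist"],c["view"]
def ray(n,uv):
    K,d,V=cal(n); p=cv2.undistortPoints(np.array([[uv]],float),K,d)[0,0]
    R=V[:3,:3]; return -R.T@V[:3,3], R.T@np.array([p[0],p[1],1])
def plane(n,uv,z):
    o,d=ray(n,uv); return o+d*(z-o[2])/d[2]
def tri(a,b):
    o1,d1=ray("side",a);o2,d2=ray("top",b)
    s=np.linalg.lstsq(np.c_[d1,-d2],o2-o1,rcond=None)[0]
    p,q=o1+d1*s[0],o2+d2*s[1]; return (p+q)/2,np.linalg.norm(p-q)
def proj(n,P):
    K,d,V=cal(n); return cv2.projectPoints(np.array(P,float).reshape(-1,3),cv2.Rodrigues(V[:3,:3])[0],V[:3,3],K,d)[0][:,0]
E
python3 - <<'E'
from h import *
s=cv2.imread("pics/side0.png");t=cv2.imread("pics/top0.png")
g=cv2.cvtColor(t,cv2.COLOR_BGR2GRAY)
m=(g>60).astype(np.uint8)
n,l,st,ce=cv2.connectedComponentsWithStats(m)
k=l[200,180] or l[120,190]; print(st[k])
c=max(cv2.findContours((l==k).astype(np.uint8),0,2)[0],key=cv2.contourArea)
r=cv2.minAreaRect(c); b=cv2.boxPoints(r); print(r)
P=np.array([plane("top",q,0.1) for q in b]);print(P.round(4)); print([np.linalg.norm(P[i]-P[i-1]).round(4) for i in range(4)],P.mean(0))
a=cv2.resize(s[130:310,130:310],(600,600),interpolation=cv2.INTER_CUBIC)
bb=cv2.resize(t[105:255,150:300],(600,600),interpolation=cv2.INTER_CUBIC)
cv2.imwrite("pics/s1.png",a);cv2.imwrite("pics/t1.png",bb)
E
```

```text
[  158   113   138   138 13076]
((225.39622497558594, 181.56845092773438), (119.3608169555664, 118.1551513671875), 11.592175483703613)
[[ 0.464   0.2716  0.1   ]
 [ 0.7383  0.2196  0.1   ]
 [ 0.6823 -0.0575  0.1   ]
 [ 0.4106 -0.0032  0.1   ]]
[np.float64(0.28), np.float64(0.2793), np.float64(0.2827), np.float64(0.277)] [0.57380485 0.10762683 0.1       ]
```

View pics/s1.png

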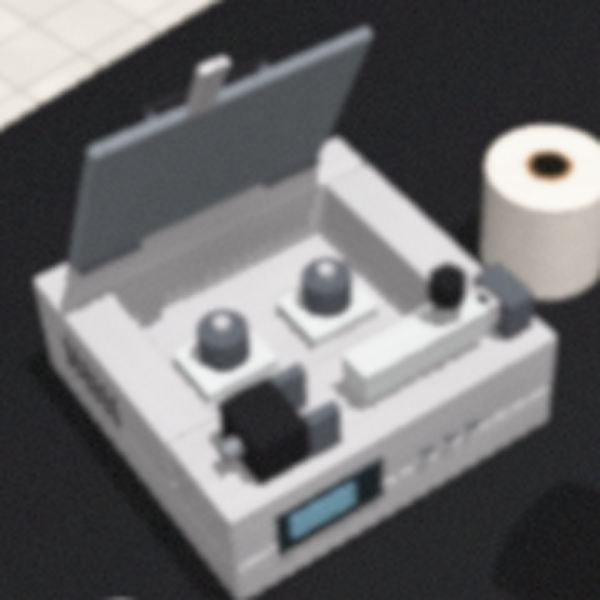

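View pics/t1.png

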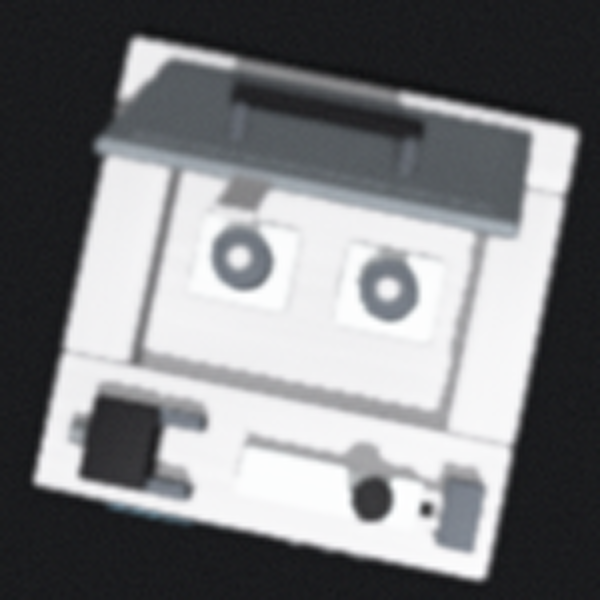

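The side crop shows the knob centred near (447,287), with the lid's free edge from (90,150) to (370,32). In the top crop the deck corners are (35,485), (488,580), (578,130) and (132,38), the knob is at (373,498), and the lid's edge runs from (97,145) to (515,232).

```bash
python3 - <<'E'
from h import *
T=lambda x,y:(150+(x+.5)/4-.5,105+(y+.5)/4-.5)
S=lambda x,y:(130+(x+.5)*.3-.5,130+(y+.5)*.3-.5)
C=np.array([plane("top",T(*q),.1) for q in[(35,485),(488,580),(578,130),(132,38)]])
print(C.round(4),[np.linalg.norm(C[i]-C[i-1]).round(4) for i in range(4)])
M=np.array([[-.135,.135],[-.135,-.135],[.135,-.135],[.135,.135]])
o=C.mean(0)[:2]; H=M.T@(C[:,:2]-o); yaw=np.arctan2(H[0,1]-H[1,0],H[0,0]+H[1,1]); print("o",o,"yaw",yaw)
R=np.array([[np.cos(yaw),-np.sin(yaw)],[np.sin(yaw),np.cos(yaw)]])
kp,e=tri(S(447,287),T(373,498)); print("knob tri",kp,e,"mill frame",R.T@(kp[:2]-o),"plane",plane("top",T(373,498),.1745), "pred",o+R@[-.1,-.063])
for a,b in[((90,150),(97,145)),((370,32),(515,232))]:
    p,e=tri(S(*a),T(*b)); print("lid corner",p,e,"mill",R.T@(p[:2]-o))
np.savez("mill.npz",o=o,yaw=yaw)
P=np.array([[-.1,-.063,.1745],[-.1,-.063,.1515]]);W=np.c_[P[:,:2]@R.T+o,P[:,2]]
print(proj("top",W),proj("side",W),T(373,498),S(447,287))
E
```

```text
[[ 0.4678  0.2638  0.1   ]
 [ 0.4148 -0.0024  0.1   ]
 [ 0.6788 -0.0537  0.1   ]
 [ 0.7325  0.2103  0.1   ]] [np.float64(0.2701), np.float64(0.2713), np.float64(0.2689), np.float64(0.2694)]
o [0.57348106 0.10450705] yaw -0.197038337170904
knob tri [0.46427328 0.06278296 0.16443764] 0.0008149161383511612 mill frame [-0.09892654 -0.06229591] plane [0.46496122 0.06273867 0.1745    ] pred [0.46308275 0.06230265]
lid corner [0.64470313 0.20069892 0.26862471] 0.00011322939263112097 mill [0.05101289 0.10827347]
lid corner [ 0.60132067 -0.01091189  0.2659386 ] 0.0020941535271535496 mill [ 0.04989601 -0.10773562]
[[243.06837311 229.98767457]
 [243.38235553 229.58576105]] [[264.20443012 212.66930663]
 [264.00081033 219.96664113]] (242.875, 229.125) (263.75, 215.75)
```

Emit:
send_rows(
  plan=[
    [0,0,-7.67,0,0,-2,0],
    [0,0,-7.67,0,0,-2,0],
    [0,0,-7.67,0,0,-2,0],
    [0,0,-7.67,0,0,-2,0],
    [0,0,-7.67,0,0,-2,0],
    [0,0,-7.67,0,0,-2,0],
    [0,0,-7.67,0,0,-2,0],
    [0,0,-7.67,0,0,0,0],
    [0,0,0,0,0,0,0],
  ],
)

```text
t: 1.0
tool_pos: [0.1571, -0.5012, 0.3716]
ee_rot: [0.0, 0.773, 0.634, -0.0]
wrist_force: [-1.0, -0.0, -0.1]
finger_gap: -0.0002
grasp_force: 0.0
```

```bash
cat > st.py <<'E'
from h import *
s=manip.get_state(); d=np.load("mill.npz"); y=float(d["yaw"]); R=np.array([[np.cos(y),-np.sin(y)],[np.sin(y),np.cos(y)]])
p=s["tool_pos"]; m=R.T@(p[:2]-d["o"]); w,a,b,c=s["ee_rot"]
print("t",s["t"],"mill x y z",m.round(4),p[2].round(4),"phi-err",(np.degrees(2*np.arctan2(b,a)-y-np.pi/2)).round(2),"wc",w.round(4),c.round(4))
print("F mill",(R.T@s["wrist_force"][:2]).round(1),s["wrist_force"][2].round(1),"gap",s["finger_gap"],"grip",s["grasp_force"],"q",s["joint_pos"].round(2))
E
python3 st.py
```

```text
t 1.0 mill x y z [-0.2898 -0.6756] 0.3716 phi-err 0.05 wc 0.0003 -0.0002
F mill [-1.  -0.2] -0.1 gap -0.00017833697070313365 grip 0.0 q [-1.39  0.14  0.49  1.92 -0.    0.37]
```

Emit:
send_rows(
  plan=[
    [0,0,0,3.3,2.3,0,0],
    [0,0,0,3.3,2.3,0,0],
    [0,0,0,3.3,2.3,0,0],
    [0,0,0,3.3,2.3,0,0],
    [0,0,0,3.3,2.3,0,0],
    [0,0,0,3.3,2.3,0,0],
    [0,0,0,3.3,2.3,0,0],
    [0,0,0,3.3,2.3,0,0],
    [0,0,0,3.3,2.3,0,0],
    [0,0,0,3.3,2.3,0,0],
    [0,0,0,3.3,2.3,0,0],
    [0,0,0,3.3,2.3,0,0],
  ],
)

```text
t: 2.2
tool_pos: [0.5056, -0.1648, 0.3702]
ee_rot: [-0.001, 0.774, 0.633, -0.0]
wrist_force: [0.3, -0.2, -0.3]
finger_gap: 0.0
grasp_force: 0.0
```

```bash
python3 st.py
```

```text
t 2.2 mill x y z [-0.0139 -0.2774] 0.3702 phi-err -0.12 wc -0.0008 -0.0005
F mill [ 0.3 -0.2] -0.3 gap 2.4363885135759765e-05 grip 0.0 q [-0.44  0.16  0.51  1.92 -0.    1.33]
```

Emit:
send_rows(
  plan=[
    [0,0,0,3.2,2.2,0,0],
    [0,0,0,3.2,2.2,0,0],
    [0,0,0,3.2,2.2,0,0],
    [0,0,0,3.2,2.2,0,0],
    [0,0,0,3.2,2.2,0,0],
    [0,0,0,3.0,2.2,0,0],
    [0,0,0,0,0,3,0],
    [0,0,0,0,0,3,0],
    [0,0,0,0,0,3,0],
    [0,0,0,0,0,2.2,0],
    [0,0,0,0,0,0,0],
  ],
)

```text
t: 3.3
tool_pos: [0.6686, -0.0054, 0.2521]
ee_rot: [-0.005, 0.774, 0.634, -0.004]
wrist_force: [-0.6, -0.9, -0.1]
finger_gap: -0.0001
grasp_force: 0.0
```

```bash
python3 st.py; python3 -c "
from h import *
cv2.imwrite('pics/s2.png',manip.capture('side'))"
```

```text
t 3.3 mill x y z [ 0.1148 -0.0891] 0.2521 phi-err -0.08 wc -0.0045 -0.0045
F mill [-0.4 -1. ] -0.1 gap -7.978824719482441e-05 grip 0.0 q [-0.11  0.48  0.66  1.76 -0.    1.66]
```

View pics/s2.png

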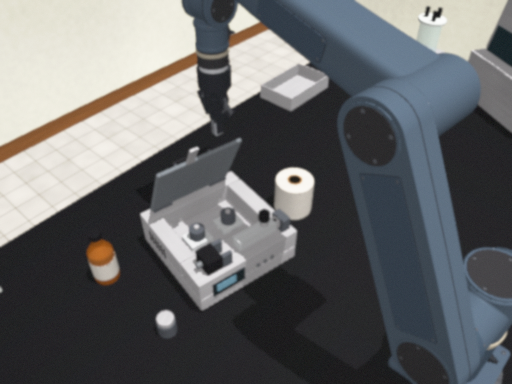

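Tip is at about (218,130), behind the lid and clear of it. Next, push along the lid's arc.

Emit:
send_rows(
  plan=[
    [0,0,0,0,-0.9,0,0],
    [0,0,0,0,-0.9,0,0],
    [0,0,0,0,-0.9,0,0],
    [0,0,0,0,-0.9,0,0],
    [0,0,0,0,-0.9,0.2,0],
    [0,0,0,0,-0.9,0.3,0],
    [0,0,0,0,-0.9,0.4,0],
    [0,0,0,0,-0.9,0.6,0],
    [0,0,0,0,-0.9,0.6,0],
    [0,0,0,0,-0.9,0.6,0],
  ],
)

```text
t: 4.35
tool_pos: [0.5849, 0.0115, 0.2366]
ee_rot: [0.003, 0.774, 0.634, 0.003]
wrist_force: [1.6, -0.5, 2.2]
finger_gap: -0.0
grasp_force: 1.4
```

```bash
python3 st.py
```

```text
t 4.35 mill x y z [ 0.0294 -0.089 ] 0.2366 phi-err -0.05 wc 0.0029 0.003
F mill [ 1.7 -0.2] 2.2 gap -1.3908154621231261e-05 grip 1.358568037248915 q [-0.09  0.2   0.28  1.64  0.    1.67]
```

Emit:
send_rows(
  plan=[
    [0,0,0,0,-0.7,1.0,0],
    [0,0,0,0,-0.7,1.0,0],
    [0,0,0,0,-0.7,1.0,0],
    [0,0,0,0,-0.6,1.0,0],
    [0,0,0,0,-0.6,1.0,0],
    [0,0,0,0,-0.5,1.0,0],
    [0,0,0,0,-0.4,1.0,0],
    [0,0,0,0,-0.4,1.0,0],
    [0,0,0,0,0,0,0],
  ],
)

```text
t: 5.25
tool_pos: [0.5374, 0.0209, 0.1515]
ee_rot: [-0.0, 0.773, 0.634, -0.0]
wrist_force: [-0.2, -0.0, -0.6]
finger_gap: -0.0001
grasp_force: 0.0
```

```bash
python3 st.py
```

```text
t 5.25 mill x y z [-0.019  -0.0891] 0.1515 phi-err 0.03 wc -0.0004 -0.0002
F mill [-0.2 -0.1] -0.6 gap -9.764829638412633e-05 grip 0.000717681803052983 q [-0.09  0.08 -0.03  1.47  0.    1.68]
```

Emit:
send_rows(
  plan=[
    [0,0,0,0,-0.3,0.7,0],
    [0,0,0,0,-0.3,0.7,0],
    [0,0,0,0,-0.3,0.7,0],
    [0,0,0,0,-0.3,0.7,0],
    [0,0,0,0,-0.2,0.7,0],
    [0,0,0,0,0,0.4,0],
    [0,0,0,0,0,0.3,0],
    [0,0,0,0,0,0,0],
  ],
)

```text
t: 6.05
tool_pos: [0.5235, 0.0236, 0.11]
ee_rot: [-0.001, 0.773, 0.635, -0.001]
wrist_force: [-1.0, 0.5, 3.5]
finger_gap: -0.0002
grasp_force: 1.5
```

```bash
python3 st.py
```

```text
t 6.05 mill x y z [-0.0332 -0.0891] 0.11 phi-err 0.06 wc -0.0006 -0.0005
F mill [-1.   0.3] 3.5 gap -0.00020490680896950969 grip 1.4502015709877014 q [-0.08  0.05 -0.13  1.38  0.    1.68]
```

Emit:
send_rows(
  plan=[
    [0,0,0,0,0,0.15,0],
    [0,0,0,0,0,0.15,0],
    [0,0,0,0,0,0,0],
    [0,0,0,0,0,0,0],
  ],
)

```text
t: 6.45
tool_pos: [0.5235, 0.0236, 0.1099]
ee_rot: [-0.0, 0.773, 0.635, -0.0]
wrist_force: [-5.9, -0.3, 12.1]
finger_gap: 0.0
grasp_force: 6.3
```

```bash
python3 st.py; python3 -c "
from h import *
cv2.imwrite('pics/s3.png',cv2.resize(manip.capture('side')[110:310,110:330],None,fx=2.7,fy=2.7,interpolation=2))"
```

```text
t 6.45 mill x y z [-0.0331 -0.0892] 0.1099 phi-err 0.06 wc -0.0 -0.0001
F mill [-5.8 -1.5] 12.1 gap 1.1750925077245854e-05 grip 6.287239249440972 q [-0.08  0.05 -0.14  1.38 -0.    1.68]
```

View pics/s3.png

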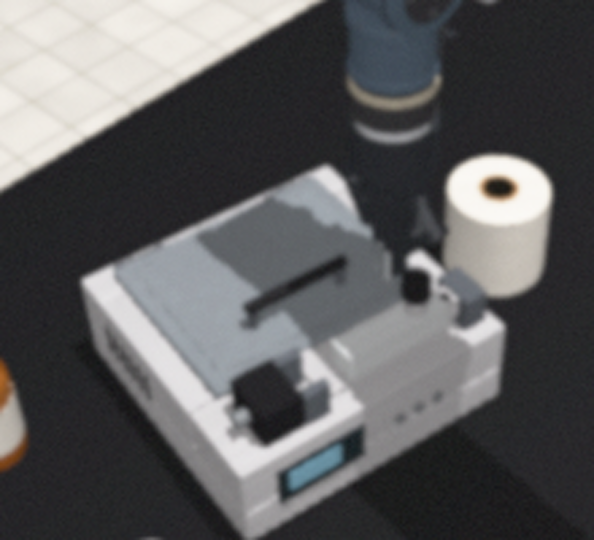

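Lid lies flat: TCP stops at z 0.110 under 12 N, with the knob near (416,285) in the crop. Next, lift and go over the knob.

Emit:
send_rows(
  plan=[
    [0,0,0,0,0,-2.5,0],
    [0,0,0,0,0,-3,0.3],
    [0,0,0,0,0,-3,0.65],
    [0,0,0,0,0,-3,0.65],
    [0,0,0,0,0,-3,0.65],
    [0,0,0,0.6,-1.7,0,0.65],
    [0,0,0,0.7,-1.7,0,0.65],
    [0,0,0,0.7,-1.7,0,0.65],
    [0,0,0,0.6,-1.5,0,0.65],
    [0,0,0,0,0,0,0.65],
    [0,0,0,0,0,0,0.65],
  ],
)

```text
t: 7.6
tool_pos: [0.4647, 0.0617, 0.2521]
ee_rot: [0.0, 0.773, 0.635, 0.0]
wrist_force: [0.7, 0.0, -0.6]
finger_gap: 0.0558
grasp_force: 0.0
```

```bash
python3 st.py
```

```text
t 7.6 mill x y z [-0.0983 -0.0632] 0.2521 phi-err 0.08 wc 0.0002 0.0
F mill [0.6 0.1] -0.6 gap 0.05583893962804134 grip 0.0 q [-0.01 -0.09  0.    1.67 -0.    1.76]
```

Emit:
send_rows(
  plan=[
    [0,0,0,0,-0.1,2.5,0.65],
    [0,0,0,0,0,2.5,0.65],
    [0,0,0,0,0,2.5,0.65],
    [0,0,0,0,0,2,0.65],
    [0,0,0,0,0,1.2,0.65],
    [0,0,0,0,0,0,0.65],
    [0,0,0,0,0,0,0.65],
  ],
)

```text
t: 8.3
tool_pos: [0.464, 0.0618, 0.1457]
ee_rot: [0.0, 0.773, 0.634, 0.0]
wrist_force: [0.7, 0.5, 0.6]
finger_gap: 0.0556
grasp_force: 0.0
```

```bash
python3 st.py; python3 -c "
from h import *
a=manip.capture('side')[140:270,190:330];b=manip.capture('top')[160:290,170:310]
cv2.imwrite('pics/s4.png',cv2.resize(np.hstack([a,b]),None,fx=2.8,fy=2.8,interpolation=2))"
```

```text
t 8.3 mill x y z [-0.099  -0.0633] 0.1457 phi-err 0.03 wc 0.0002 0.0001
F mill [0.6 0.6] 0.6 gap 0.05557508412498607 grip 0.0 q [-0.01 -0.1  -0.22  1.45 -0.    1.76]
```

View pics/s4.png

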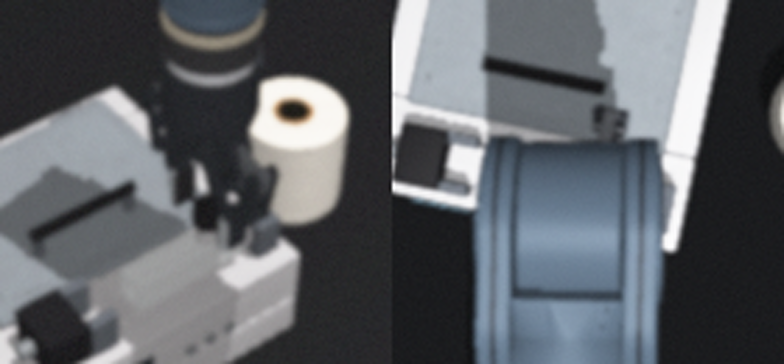

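The fingers straddle the knob, which is at about (205,212) in the left crop with a finger in front and one behind. Closing now.

Emit:
send_rows(
  plan=[
    [0,0,0,0,0,0,0.4],
    [0,0,0,0,0,0,0.2],
    [0,0,0,0,0,0,0.2],
    [0,0,0,0,0,0,0.2],
    [0,0,0,0,0,0,0.2],
  ],
)

```text
t: 8.9
tool_pos: [0.463, 0.0623, 0.1468]
ee_rot: [-0.0, 0.773, 0.635, 0.0]
wrist_force: [-4.2, 0.7, 5.9]
finger_gap: 0.0244
grasp_force: 59.0
```

```bash
python3 st.py
```

```text
t 8.9 mill x y z [-0.1001 -0.063 ] 0.1468 phi-err 0.07 wc -0.0002 0.0001
F mill [-4.2 -0.1] 5.9 gap 0.02439680411676082 grip 58.9734234334901 q [-0.01 -0.11 -0.22  1.46  0.    1.76]
```

Emit:
send_rows(
  plan=[
    [0,0,0,0,0,-0.3,0],
    [0,0,0,0,0,-0.3,0],
    [0,0,0,0,0,-0.3,0],
    [0,0,0,0,0,-0.2,0],
    [0,0,0,0,0,0,0],
    [0,0,0,0,0,0,0],
  ],
)

```text
t: 9.5
tool_pos: [0.4629, 0.0622, 0.1556]
ee_rot: [-0.001, 0.773, 0.635, -0.001]
wrist_force: [-1.3, 2.0, -6.5]
finger_gap: 0.0239
grasp_force: 59.1
```

```bash
python3 st.py
```

```text
t 9.5 mill x y z [-0.1002 -0.0631] 0.1556 phi-err 0.06 wc -0.0008 -0.0006
F mill [-1.7  1.7] -6.5 gap 0.02387577403956948 grip 59.11081961821765 q [-0.01 -0.11 -0.2   1.48  0.    1.76]
```

Emit:
send_rows(
  plan=[
    [0,0,0,0,0,-0.15,0],
    [0,0,0,0,0,0,0],
    [0,0,0,0.4,0,0,0],
    [0,0,0,0.4,0,0,0],
    [0,0,0,0.4,0,0,0],
    [0,0,0,0.4,0,0,0],
    [0,0,0,0.4,0,0,0],
    [0,0,0,0,0,0,0],
  ],
)

```text
t: 10.3
tool_pos: [0.4671, 0.0826, 0.1576]
ee_rot: [-0.001, 0.773, 0.635, 0.0]
wrist_force: [-3.7, 0.8, -7.7]
finger_gap: 0.024
grasp_force: 59.2
```

```bash
python3 st.py
```

```text
t 10.3 mill x y z [-0.1    -0.0423] 0.1576 phi-err 0.11 wc -0.0007 0.0
F mill [-3.8  0. ] -7.7 gap 0.024045829931901404 grip 59.18956270907074 q [ 0.03 -0.09 -0.18  1.48  0.    1.8 ]
```

Emit:
send_rows(
  plan=[
    [0,0,0,0.4,0,0,0],
    [0,0,0,0.4,0,0,0],
    [0,0,0,0.1,0,0,0],
    [0,0,0,0,0,0,0],
    [0,0,0,0,0,0.3,0],
    [0,0,0,0,0,0,0],
  ],
)

```text
t: 10.9
tool_pos: [0.4689, 0.0909, 0.1546]
ee_rot: [-0.001, 0.773, 0.635, 0.0]
wrist_force: [-5.3, 1.0, -5.2]
finger_gap: 0.0242
grasp_force: 59.3
```

```bash
python3 st.py
```

```text
t 10.9 mill x y z [-0.0999 -0.0338] 0.1546 phi-err 0.07 wc -0.0006 0.0
F mill [-5.4 -0.1] -5.2 gap 0.024161161709748157 grip 59.33422364294529 q [ 0.05 -0.08 -0.18  1.47  0.    1.82]
```

Emit:
send_rows(
  plan=[
    [0,0,0,0.08,0,0,0],
    [0,0,0,0,0,0.2,0],
    [0,0,0,0,0,0.2,0],
    [0,0,0,0,0,0.2,0],
    [0,0,0,0,0,0.2,0],
    [0,0,0,0,0,0,0],
    [0,0,0,0,0,0,0],
  ],
)

```text
t: 11.6
tool_pos: [0.469, 0.0914, 0.1473]
ee_rot: [-0.0, 0.773, 0.635, -0.0]
wrist_force: [-6.2, -0.5, -4.5]
finger_gap: 0.024
grasp_force: 59.5
```

```bash
python3 st.py
```

```text
t 11.6 mill x y z [-0.0999 -0.0333] 0.1473 phi-err 0.06 wc -0.0003 -0.0001
F mill [-6.  -1.7] -4.5 gap 0.02401091268533627 grip 59.54162919893861 q [ 0.05 -0.08 -0.19  1.46  0.    1.82]
```

Emit:
send_rows(
  plan=[
    [0,0,0,0,0,0.15,0],
    [0,0,0,0,0,0.15,0],
    [0,0,0,0,0,0,0],
    [0,0,0,0,0,0,0],
  ],
)

```text
t: 12.0
tool_pos: [0.4692, 0.0917, 0.1468]
ee_rot: [0.0, 0.773, 0.635, 0.001]
wrist_force: [-9.5, -0.2, 3.4]
finger_gap: 0.0242
grasp_force: 60.4
```

```bash
python3 st.py; python3 -c "
from h import *
a=manip.capture('side')[140:270,190:330];b=manip.capture('top')[160:290,150:290]
cv2.imwrite('pics/s5.png',cv2.resize(np.hstack([a,b]),None,fx=2.8,fy=2.8,interpolation=2))"
```

```text
t 12.0 mill x y z [-0.0998 -0.0329] 0.1468 phi-err 0.07 wc 0.0 0.0009
F mill [-9.2 -2.1] 3.4 gap 0.024160179537452295 grip 60.447640819475055 q [ 0.05 -0.08 -0.19  1.45  0.    1.82]
```

View pics/s5.png

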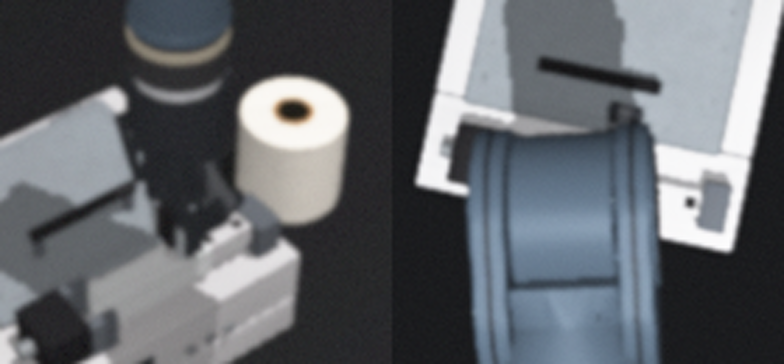

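The tube has moved 30.1 mm, and the extra uncovered holes show near (208,242). The knob is back at its home height, firm under 3 N down, and still gripped at 60 N.

```bash
python3 -c "
from plant import manip
print(manip.job_done())"
```

```text
the job is handed in; nothing more can be done
None
```

The job is handed in at about 12 s on the robot's clock, with no verdict returned. By my measurements the lid is shut flat, the lock tube has moved 30 mm to the next hole, and the pin is home with the knob still gripped at about 60 N. The arm touched neither the bottle, the roll nor the jar.

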